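Open up the pasta machine for brushing out

TASK

Open up the pasta machine so that its rollers can be brushed out: slide the white feed plate straight up out of its slots by the brown grip along its top edge and stand it on its lower edge in the empty narrow compartment of the clear box. Then press the red grip of the spring-return dial lever down past the first two clicks to the third, the end of its travel where the rollers are wide open, and finish while still holding it down there with the fingers, because it springs back when let go. Leave the box and everything else on the table where they are.

Things in the scene. Friction and masses are not known exactly. Their poses are not given: they have to be found in the camera images.
- machine: Steel pasta machine clamped to the far table edge, fixed: 170 mm along its x, 196 mm over its two end cheeks (along y), 155 mm high. Origin: centre of the underside, on the table; x points away from the robot apart from a small yaw, y along the rollers, z up. The dial and lever are outside the -y cheek; the hand crank outside the +y cheek reaches 215 mm from the origin.
- slots (a point): Point midway between the machine's two upright slots, level with their tops (155 mm up), 34 mm behind the machine's origin; axes as the machine's. The slots, on the inner sides of the cheeks, are 7 mm wide for the 4 mm plate, with 3 mm free at each end, and hold its lowest 50 mm.
- plate_center (a point): Centre (half-way up) of the feed plate: loose, white, 150 mm wide along its own y, 115 mm high along z, 4 mm thick along x, about 90 g, same either way round. Its top 14 mm carry a brown grip bar 10 mm thick and 90 mm long, centred 50.5 mm above this point. At the start it stands upright in the slots, axes as the machine's, lower edge 105 mm above the table: raise it over 50 mm to clear them.
- plate_foot (a point): Middle of the lower edge of the feed plate, 57.5 mm below its centre; same axes.
- feed_plate: The same feed plate; its body origin is the middle of its lower edge.
- box: Clear acrylic box with pale rims, no lid, loose, 0.95 kg: 220 mm along its x, 125 mm along y, 62 mm high, walls and floor 4 mm. Origin: centre of the underside. A partition along x leaves an empty narrow compartment, 212 by 32 mm inside, on the +y side, its middle line at y = +42.5 mm; the wide one on the -y side holds two grooved spare rollers.
- compartment (a point): Centre of the floor of the box's empty narrow compartment (212 mm along x, 32 mm along y, 58 mm deep); axes as the box's. A plate stood in it stays upright or leans against a wall by less than 0.5 rad.
- dial (a joint): Dial angle, rad: 0 at rest (lever up, rollers closed), grows as the lever is pressed down. Detents at 0.3, 0.6 and, at the end stop, 0.9; none of them holds, a spring brings it back to 0. Pressing the grip straight down takes 4 to 6 N over the first hump (crest at 0.15), 5 to 7 N over the second (0.45) and 6 to 9 N over the third (0.75); about 7 N holds it at the end stop.
- dial_axis (a point): Point on the dial's level axis, which runs along the machine's y: in the machine frame x = -20, y = -107, z = 105 mm; axes as the machine's.
- lever_grip (a point): Red round bar at the lever's end, 18 mm thick, 50 mm long, level along the machine's y, spanning 22 to 72 mm outward from the cheek. This point: its centre, 90 mm from the dial axis: in the machine frame x = -20 - 90 cos(0.45 - joint), y = -145, z = 105 + 90 sin(0.45 - joint) mm. Pressed from above it goes from 144 mm down to 66 mm, moving at most 9 mm in x.
- rolling_pin: Beech rolling pin, 410 mm long along its x, 54 mm thick; a bystander to leave alone. Origin: centre of its underside.
- colander: White enamel colander, 224 mm wide, 105 mm high; a bystander to leave alone. Origin: centre of its underside.
- brush: Grey silicone pastry brush lying flat, 210 mm long along its x, 12 mm high; a bystander to leave alone. Origin: centre of its underside.
- salt_bowl: Small white ceramic salt bowl, 80 mm wide, 42 mm high; a bystander to leave alone. Origin: centre of its underside.
- bench_knife: Steel dough scraper with a dark wooden handle lying flat, 95 by 150 mm, 21 mm high; a bystander to leave alone. Origin: centre of its underside.
Things that resemble listed ones, but are neither listed nor needed, are in the scene too. What is shaped like the feed_plate but turquoise is not meant.

How it is judged:
By the outcome, as a careful person would: the job done as asked, in the order asked, and still so for the second after the job is handed in, while the arm keeps its last pose, push and grip.
It also fails if it takes over 59 s, if anything falls off the work surface, if the arm or the gripper's body presses on something with over 40 N, if the wrist force passes 120 N, or if a joint passes its speed limit or range.

ROBOT

A 6-joint arm with a two-finger parallel gripper is mounted at the origin on the work surface. World frame = base frame: x ahead of the robot, y to its left, z up, the work surface at z = 0. Lengths are in m, angles in rad, forces in N, time in s.
With the tool pointing down it reaches from about 0.375 to 0.925 m from the base axis. Payload 5.7 kg.
Tool frame: the origin (TCP) lies midway between the tips of the shut fingers; the grasp point (between the pads) lies 19 mm behind it; z points along the fingers, x is the direction in which the jaws open and shut, and the axes are right-handed (so a half turn about z gives the same grasp; the last joint's range is limited). The gripper opens to 88 mm and grips with 3 to 60 N. Pads are 20 mm wide; open, the fingers measure 115 mm over their backs; the gripper's body (75 mm by 178 mm) begins 61 mm behind the grasp point.
Start: joints at [-1.266, 0.359, 1.51, -0, 1.272, -0.115], TCP at [0.245, -0.548, 0.2] pointing down, gripper open.
Joint ranges: [-2.97, 2.97], [-1.01, 2.36], [0.21, 2.38], [-0.96, 4.11], [0.2, 2.71], [-2.98, 2.98]. Speed limits (rad/s): [2.39, 2.39, 3.14, 3.14, 3.14, 3.14].

INTERFACE

Orientations are given as a unit quaternion [x, y, z, w].
In Python, from bench import move_ptp, servo_line, goto_joints, move_gripper, sleep, inverse_kinematics, capture, PlanningError, close_job, spot_in, silhouettes, current_clock, current_joint_pos, current_qvel, current_joint_torque, current_position, current_orientation, current_force, current_torque, current_finger_gap gives the robot as it stands. Calls block until the motion is done:
- move_ptp(position, orientation): joint-space move of the TCP to a pose.
- servo_line(position, orientation=None, rate=0.15, contact_N=None): straight line of the TCP; orientation=None keeps the orientation; rate is the mean speed in m/s. With contact_N (N) it stops when the force on the tool has changed by that much, and returns True; else False.
- goto_joints(angles): joint-space move.
- move_gripper(opening): finger opening in m; the grip force is fixed at half the most; returns when the fingers have stopped.
- sleep(seconds).
- inverse_kinematics(position, orientation): joint angles nearest the present ones, or None.
- capture(name): name is "side" or "top" or "wrist"; returns a dict with "image" (480x640x3 uint8, blue, green, red), "range_z" (480x640 float32, m along the optical axis (not along the pixel's ray), 0 where there is no reading), "intrinsics" (3x3 intrinsics, pixels), "R" (3x3) and "t" (3): a world point X has camera coordinates R X + t. Camera axes: x right, y down, z forward; pixel columns grow to the right and rows downward; lengths in m; the calibration is good to about 2 mm. A picture is of the moment at which its call begins.
A pose or a line that the arm cannot do raises PlanningError and nothing moves.
- close_job(): hands the job in, once; it reports no verdict.
Trained networks look in the newest picture that a camera, given by its name, has taken for a name from the list of things; names that differ only in an ending like _2 or _b are one class to them, and where a whole thing is asked for, a point or a joint stands for the part that bears it (a point fixed in the world has none). Each returns a list of dicts, best first, with "conf" (0 to 1); they miss things now and then, are a little off and sometimes report something else, mostly with a low value. They report only what shows in the picture. A call takes as long as a camera call. They do not tell look-alikes from the thing itself.
- spot_in(camera, query): "xy" ([column, row] in pixels, amid what is visible of it).
- silhouettes(camera, query): "region" (480x640 bool, what is visible of it) and "xy" ([column, row] in pixels, amid what is visible of it).
Readings, each from a call of its own:
- current_clock(): time.
- current_joint_pos(): joint angles.
- current_qvel(): joint speeds.
- current_joint_torque(): joint torques, N m.
- current_position(): TCP position.
- current_orientation(): TCP orientation.
- current_force(): force on the tool from outside, world axes, zero at the start.
- current_torque(): the same for the moment, N m.
- current_finger_gap(): finger opening in m.
Only numpy, scipy, OpenCV 4.12 (cv2) and the standard library are available. Lean on these libraries where they do the work, as an engineer would, in place of code of your own. Each camera call takes 0.05 s, during which the arm holds its last target. There are 200 camera calls.

## Working session

There is one attempt and no reset: what is moved stays moved. The work goes in short steps, each a Python script; the robot and the scene stay as the last script left them, time stands still between calls to the robot, and variables do not carry over. Pictures are saved under pics/ and viewed, about 8 in all and at most 12, crops included, and the job is handed in when it is done.

```bash
ls; mkdir -p pics; cat > h.py <<'E'
import numpy as np, cv2
from bench import *
from scipy.spatial.transform import Rotation as Rn
def cloud(c,mask=None):
    d=c["range_z"]; v,u=np.nonzero((d>0)&(mask if mask is not None else True))
    z=d[v,u]; K=c["intrinsics"]
    P=np.c_[(u-K[0,2])/K[0,0]*z,(v-K[1,2])/K[1,1]*z,z]
    return (P-c["t"])@c["R"], u, v
E
python3 - <<'E'
from h import *
import pickle
D={}
ims=[]
for n in("side","top"):
    c=capture(n); D[n]=c; 
    cv2.imwrite(f"pics/{n}0.png",c["image"])
    print(n,c["t"],c["R"].tolist(),c["intrinsics"][0,0], -c["R"].T@c["t"])
    for q in("machine","feed_plate","box","dial","lever_grip","rolling_pin","colander","brush","salt_bowl","bench_knife"):
        for s in silhouettes(n,q):
            if s["conf"]<.2: continue
            P,_,_=cloud(c,s["region"])
            print(n,q,round(s["conf"],2),np.round(s["xy"]),s["region"].sum(),np.round(np.median(P,0),3) if len(P) else None, np.round(np.percentile(P,[2,98],axis=0),3).tolist() if len(P) else None)
            D[n+q+str(len(D))]=s
pickle.dump(D,open("d0.pkl","wb"))
print(current_clock())
E
```

```text
pics
side [-0.44857809  0.10936957  1.40054398] [[0.9928143194267108, -0.11761667828650178, -0.02204640855392263], [-0.09111886886824468, -0.6236119400899741, -0.7764054996671457], [0.07756983226389344, 0.7728353415612332, -0.6298479625723046]] 463.12608406623247 [ 0.34668042 -1.06694598  0.95715537]
side machine 0.61 [378. 238.] 4014 [ 0.628 -0.052  0.114] [[0.535, -0.089, 0.004], [0.78, 0.164, 0.154]]
side feed_plate 0.76 [388. 206.] 277 [0.674 0.02  0.179] [[0.663, -0.048, 0.109], [0.685, 0.102, 0.22]]
side feed_plate 0.65 [359. 182.] 303 [0.645 0.336 0.065] [[0.611, 0.27, -0.003], [0.705, 0.54, 0.115]]
side feed_plate 0.63 [280. 295.] 806 [ 0.33  -0.183  0.061] [[0.301, -0.243, -0.001], [0.362, -0.106, 0.115]]
side feed_plate 0.61 [253. 191.] 138 [0.262 0.325 0.06 ] [[0.249, 0.301, 0.005], [0.27, 0.437, 0.113]]
side box 0.72 [365. 329.] 4817 [ 0.546 -0.311  0.036] [[0.436, -0.374, 0.002], [0.653, -0.244, 0.063]]
side dial 0.77 [369. 246.] 582 [ 0.591 -0.081  0.121] [[0.514, -0.12, 0.044], [0.633, 0.022, 0.153]]
side lever_grip 0.84 [367. 245.] 565 [ 0.592 -0.082  0.121] [[0.514, 
[... 1603 characters left out ...]
62.] 1907 [0.409 0.451 0.047] [[0.224, 0.425, 0.025], [0.593, 0.483, 0.059]]
top colander 0.93 [512. 232.] 4739 [ 0.49  -0.628  0.043] [[0.377, -0.707, 0.004], [0.595, -0.517, 0.107]]
top brush 0.85 [297. 260.] 623 [0.414 0.037 0.009] [[0.338, -0.0, -0.004], [0.537, 0.08, 0.017]]
top salt_bowl 0.83 [197. 239.] 448 [0.483 0.349 0.018] [[0.45, 0.314, 0.002], [0.516, 0.376, 0.044]]
top bench_knife 0.57 [228. 267.] 1451 [0.389 0.257 0.01 ] [[0.345, 0.184, -0.0], [0.435, 0.33, 0.027]]
top bench_knife 0.39 [291. 166.] 424 [0.675 0.032 0.179] [[0.664, -0.036, 0.119], [0.685, 0.096, 0.224]]
top bench_knife 0.33 [329. 200.] 279 [ 0.583 -0.078  0.137] [[0.513, -0.115, 0.1], [0.638, -0.062, 0.156]]
1.1
```

View pics/side0.png

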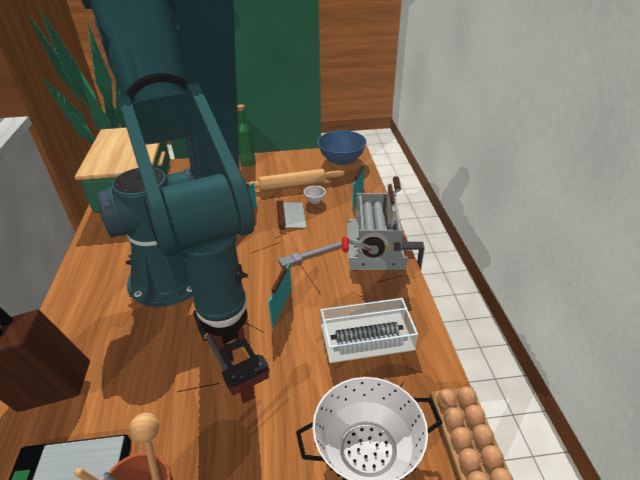

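View pics/top0.png

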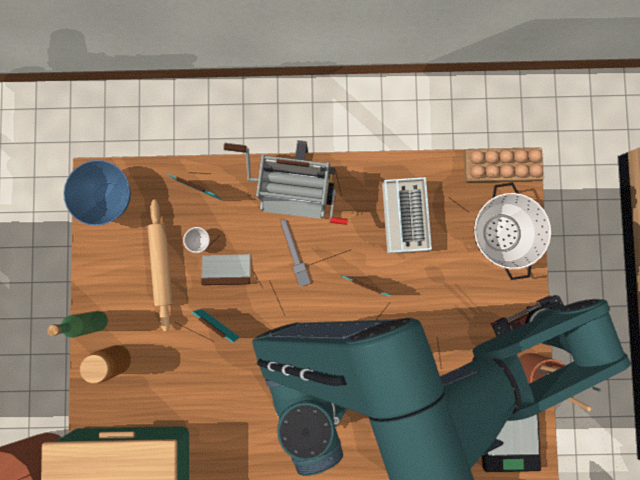

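Side view: the machine is at about (378,238) with the red lever grip at (347,244), and the box is at (366,330). Top view: the box is at (406,216), with its empty compartment on the left (+y) at about col 391.

There are four plate-like candidates in the top view: (290,167) in the machine, (198,184), (212,325) and (370,291). The last three look turquoise. I'll confirm that in an enlarged crop.

```bash
python3 - <<'E'
from h import *
import pickle
D=pickle.load(open("d0.pkl","rb"))
a=cv2.resize(D["top"]["image"][130:230,220:350],None,fx=4,fy=4,interpolation=cv2.INTER_CUBIC)
b=cv2.resize(D["side"]["image"][165:285,330:430],None,fx=3.33,fy=3.33,interpolation=cv2.INTER_CUBIC)[:400]
cv2.imwrite("pics/crop1.png",cv2.resize(np.hstack([a[:,:520],b[:400,:]]),None,fx=.9,fy=.9))
for n in("top","side"):
    P,u,v=cloud(D[n])
    def rect(m,l):
        r=cv2.minAreaRect((P[m][:,:2]*1000).astype(np.float32)); print(n,l,m.sum(),np.round(r,1) if 0 else r)
    near=(abs(P[:,0]-.675)<.04)&(abs(P[:,1]-.03)<.12)
    m=near&(P[:,2]>.2); rect(m,"grip"); 
    x,y=P[m,0],P[m,1]; print(np.polyfit(y,x,1), y.min(),y.max(),P[m,2].max())
    m=near&(P[:,2]>.165); y=P[m,1]; print("plate y",np.percentile(y,[1,99]), np.polyfit(y,P[m,0],1))
    bx=(abs(P[:,0]-.546)<.13)&(abs(P[:,1]+.307)<.08)
    rect(bx&(P[:,2]>.05)&(P[:,2]<.075),"boxrim")
    im=D[n]["image"][v,u].astype(int)
    red=(im[:,2]>120)&(im[:,1]<60)&(im[:,0]<70)&(abs(P[:,0]-.54)<.06)&(abs(P[:,1]+.09)<.06)&(P[:,2]>.1)
    rect(red,"red"); print(P[red].mean(0),P[red].max(0))
E
```

```text
top grip 192 ((675.537353515625, 28.635906219482422), (147.59259033203125, 10.573152542114258), 81.91029357910156)
[0.14494997 0.67084158] -0.044448053939294574 0.10156191005117793 0.2254669460948134
plate y [-0.04336482  0.10125577] [0.14508618 0.67047786]
top boxrim 579 ((545.2227172851562, -305.94903564453125), (221.29034423828125, 127.30656433105469), 2.843066930770874)
top red 88 ((520.309326171875, -96.31484985351562), (44.029144287109375, 15.706223487854004), 79.44017028808594)
[ 0.52021561 -0.09563678  0.15212538] [ 0.53043688 -0.07458203  0.16070628]
side grip 103 ((675.3736572265625, 25.876808166503906), (152.1960906982422, 9.951322555541992), 81.37983703613281)
[0.14363863 0.67111099] -0.04912825101486234 0.10104240239594697 0.2213188552874964
plate y [-0.04915693  0.09984749] [0.14105823 0.67084963]
side boxrim 1269 ((544.9769287109375, -307.5281066894531), (221.1319122314453, 131.98886108398438), 2.9857571125030518)
side red 75 ((520.6173095703125, -97.97498321533203), (49.088932037353516, 16.527015686035156), 81.30858612060547)
[ 0.51986796 -0.10211125  0.14924045] [ 0.53068804 -0.07329969  0.15525987]
```

View pics/crop1.png

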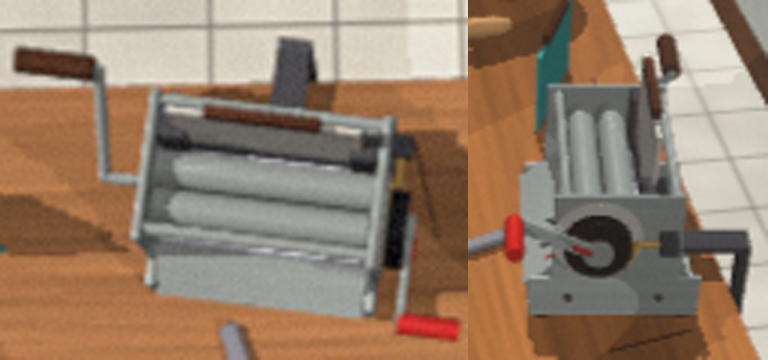

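The crop confirms it: the plate in the machine's slots at crop (250,118) is white with a brown grip, and the other three are turquoise. The machine fit predicts the red grip to within 1 mm (yaw ≈ -0.143). Next I'll go above the plate and take a close look.

```bash
cat >> h.py <<'E'
def down(yaw): return (Rn.from_euler('z',yaw)*Rn.from_euler('x',np.pi)).as_quat()
MY=-0.143; PC=np.array([.6755,.027]); BY=.05; BC=np.array([.545,-.3065])
def R2(a): return np.array([[np.cos(a),-np.sin(a)],[np.sin(a),np.cos(a)]])
E
python3 - <<'E'
from h import *
comp=BC+R2(BY)@[0,.0425]
for k in(0,1):
    print("g",k,np.round(inverse_kinematics([*PC,.194],down(MY+k*np.pi)),2), np.round(inverse_kinematics([*PC,.3],down(MY+k*np.pi)),2))
for k in(-1,1): print("f",k,np.round(inverse_kinematics([*comp,.1],down(BY+k*np.pi/2)),2))
move_ptp([.5,-.3,.36],down(MY)) 
move_ptp([*PC,.33],down(MY)); print(current_clock(),current_position())
c=capture("wrist"); cv2.imwrite("pics/w1.png",c["image"])
P,u,v=cloud(c)
m=(P[:,2]>.2)&(P[:,2]<.235)&(abs(P[:,0]-.675)<.03)&(abs(P[:,1]-.03)<.09)
print(m.sum(),cv2.minAreaRect((P[m][:,:2]*1000).astype(np.float32)),np.percentile(P[m],[1,50,99],axis=0))
im=c["image"][v,u].astype(int); w=m&(im.min(1)>110); b=m&(im.max(1)<130)&(im[:,2]>im[:,0]+15)
for q in(w,b): print(q.sum(),cv2.minAreaRect((P[q][:,:2]*1000).astype(np.float32)) if q.sum()>3 else 0)
E
```

```text
g 0 [-0.06  0.47  1.34 -0.    1.33  0.08] [-0.06  0.41  1.19 -0.    1.54  0.08]Traceback (most recent call last):
  File "<stdin>", line 4, in <module>
    return _wrapfunc(a, 'round', decimals=decimals, out=out)
    return _wrapit(obj, method, *args, **kwds)
    result = getattr(arr, method)(*args, **kwds)
TypeError: unsupported operand type(s) for *: 'NoneType' and 'float'
```

```bash

python3 - <<'E'
from h import *
comp=BC+R2(BY)@[0,.0425]
for k in(-1,1): print("f",k,inverse_kinematics([*comp,.1],down(BY+k*np.pi/2)))
move_ptp([.5,-.3,.36],down(MY)) 
move_ptp([*PC,.33],down(MY)); print(current_clock(),current_position())
c=capture("wrist"); cv2.imwrite("pics/w1.png",c["image"])
P,u,v=cloud(c)
m=(P[:,2]>.2)&(P[:,2]<.235)&(abs(P[:,0]-.675)<.03)&(abs(P[:,1]-.03)<.09)
if m.sum()>5:
 print(m.sum(),cv2.minAreaRect((P[m][:,:2]*1000).astype(np.float32)),np.percentile(P[m],[1,50,99],axis=0))
 im=c["image"][v,u].astype(int); w=m&(im.min(1)>110); b=m&(im.max(1)<130)&(im[:,2]>im[:,0]+15)
 for q in(w,b): print(q.sum(),cv2.minAreaRect((P[q][:,:2]*1000).astype(np.float32)) if q.sum()>3 else 0)
E
```

```text
f -1 [-5.67087172e-01  4.66698380e-01  1.61042316e+00 -4.44089210e-16
  1.06447111e+00  9.53709155e-01]
f 1 [-0.56708717  0.46669838  1.61042316  0.          1.06447111 -2.1878835 ]
3.9417 [0.67541075 0.02554414 0.33017304]
1620 ((678.2952270507812, 28.591102600097656), (149.64454650878906, 9.778024673461914), 81.57897186279297) [[ 0.6673793  -0.04128562  0.20702717]
 [ 0.67895422  0.03544656  0.22095471]
 [ 0.68944947  0.10040502  0.22274131]]
296 ((678.3665771484375, 28.579490661621094), (149.6436004638672, 3.2866783142089844), 81.70614624023438)
1286 ((677.71337890625, 26.65509605407715), (94.63502502441406, 9.34897232055664), 81.70783233642578)
```

View pics/w1.png

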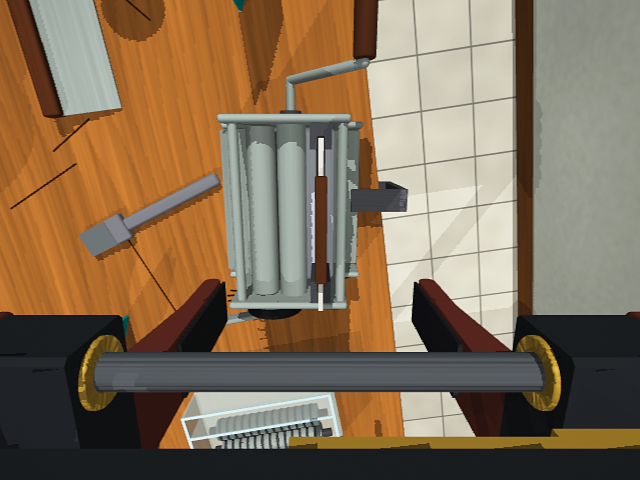

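Wrist view: the white plate with its brown grip is at (320,230), centred near (0.677, 0.028) with yaw -0.145. That agrees with the other cameras to within 2.5 mm. Descending to grasp it.

```bash

python3 - <<'E'
from h import *
q=down(-.145); p=np.array([.677,.028])
servo_line([*p,.194],q,rate=.1); print(current_position(),current_force())
move_gripper(.02); print("20mm",current_finger_gap(),current_force())
move_gripper(0); print(current_clock(),current_finger_gap(),current_force(),current_torque(),current_position())
E
```

```text
[0.67754513 0.02798279 0.19479365] [ 0.66389259 -0.0061464   0.17288974]
20mm 0.019726569165934793 [0.2548233  0.6181703  0.08273423]
6.9583 0.008909703993358227 [-0.18255367 -0.63457652 -1.2169442 ] [ 0.01865007 -0.08617375  0.03472357] [0.6769919  0.02802707 0.19399873]
```

```bash

python3 - <<'E'
from h import *
q=down(-.145); p=np.array([.677,.028])
print(servo_line([*p,.215],q,rate=.05,contact_N=12),current_force())
print(servo_line([*p,.32],q,rate=.12,contact_N=15),current_force(),current_finger_gap(),current_clock())
comp=BC+R2(BY)@[0,.0425]; f=down(BY-np.pi/2)
print(comp,current_orientation())
move_ptp([*comp,.30],f); print(current_position(),current_finger_gap(),current_clock())
D={}
a=[]
for n in("side","top","wrist"):
    c=capture(n); P,u,v=cloud(c)
    # plate lower edge in mid-air
    m=(P[:,2]>.19)&(P[:,2]<.30)&(abs(P[:,0]-comp[0])<.1)&(abs(P[:,1]-comp[1])<.03)
    bx=(abs(P[:,0]-.546)<.14)&(abs(P[:,1]+.307)<.09)&(P[:,2]>.05)&(P[:,2]<.072)
    for l,k in(("plate",m),("box",bx)):
        if k.sum()>20: print(n,l,k.sum(),cv2.minAreaRect((P[k][:,:2]*1000).astype(np.float32)),np.percentile(P[k],[1,50,99],axis=0).round(3).tolist())
    a.append(c["image"])
cv2.imwrite("pics/mid.png",np.vstack([a[0][130:430,200:500],a[1][60:360,260:560]]).reshape(2,300,300,3).transpose(1,0,2,3).reshape(300,600,3))
cv2.imwrite("pics/w2.png",a[2])
E
```

```text
False [ 0.65944987 -0.1017841  -1.3954456 ]
False [ 0.12077548 -0.1222705  -1.09139867] 0.009244335466094954 8.55
[ 0.54287589 -0.26405311] [ 9.97372996e-01 -7.24311277e-02 -9.15840573e-04  2.29011806e-05]
[ 0.5433223  -0.26337746  0.29985514] 0.009220461968599615 9.775
side plate 1835 ((543.8727416992188, -265.47845458984375), (150.6753387451172, 10.112139701843262), 2.833028793334961) [[0.469, -0.271, 0.211], [0.542, -0.265, 0.257], [0.617, -0.26, 0.299]]
side box 1261 ((544.90478515625, -307.4608459472656), (220.6713409423828, 131.1205596923828), 2.6412317752838135) [[0.434, -0.374, 0.05], [0.546, -0.286, 0.059], [0.655, -0.243, 0.065]]
top plate 130 ((502.45989990234375, -262.48089599609375), (68.50128173828125, 4.380198955535889), 6.417208194732666) [[0.469, -0.267, 0.212], [0.496, -0.263, 0.258], [0.534, -0.261, 0.299]]
top box 290 ((544.5160522460938, -306.2321472167969), (219.8553466796875, 126.63563537597656), 2.1648101806640625) [[0.433, -0.37, 0.05], [0.492, -0.282, 0.062], [0.653, -0.242, 0.07]]
wrist box 3401 ((546.4933471679688, -307.172119140625), (219.6570587158203, 125.29539489746094), 2.7889387607574463) [[0.439, -0.372, 0.05], [0.569, -0.316, 0.064], [0.658, -0.241, 0.066]]
```

View pics/mid.png

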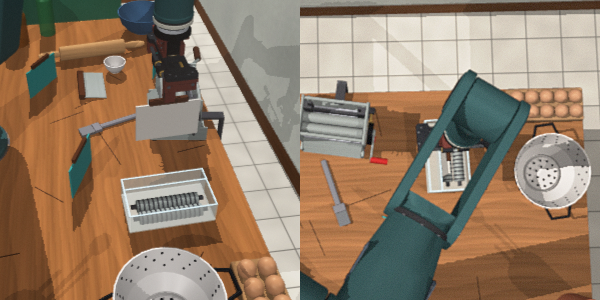

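View pics/w2.png

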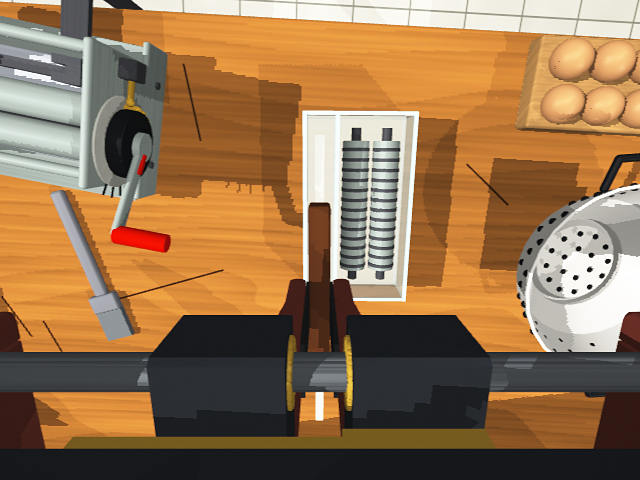

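The plate is held level over the empty compartment: its grip is at wrist (318,240) and the compartment spans cols 308–338. The box fit is unchanged, so I'm lowering it.

```bash

python3 - <<'E'
from h import *
p=[.5435,-.2645]; f=down(.048-np.pi/2)
print(servo_line([*p,.16],f,rate=.15,contact_N=8))
print(servo_line([*p,.106],f,rate=.06,contact_N=6),current_position(),current_force())
print(servo_line([*p,.088],f,rate=.02,contact_N=3),current_position(),current_force())
move_gripper(.06); print(current_finger_gap(),current_position())
x=current_position()
servo_line([x[0],x[1],.25],rate=.12); print(current_clock(),current_force())
a=[]
for n in("side","wrist"):
    c=capture(n); P,u,v=cloud(c); a.append(c["image"])
    m=(P[:,2]>.075)&(P[:,2]<.14)&(abs(P[:,0]-.543)<.1)&(abs(P[:,1]+.265)<.045)
    bx=(abs(P[:,0]-.546)<.14)&(abs(P[:,1]+.307)<.09)&(P[:,2]>.05)&(P[:,2]<.07)
    for l,k in(("plate",m),("box",bx)):
        if k.sum()>20: print(n,l,k.sum(),cv2.minAreaRect((P[k][:,:2]*1000).astype(np.float32)),np.percentile(P[k],[1,50,99],axis=0).round(3).tolist())
cv2.imwrite("pics/placed.png",np.hstack([cv2.resize(a[0][160:360,280:440],(320,400)),cv2.resize(a[1],(480,360)).copy()[:400] if 0 else cv2.copyMakeBorder(cv2.resize(a[1],(480,360)),0,40,0,0,0)]))
E
```

```text
False
False [ 0.54384435 -0.2647146   0.10634726] [-0.50078741 -0.64326352 -1.47153622]
True [ 0.54338176 -0.26452909  0.09280026] [-0.21863871  0.23272926  4.83117293]
0.05988680368744185 [ 0.5427291  -0.26405397  0.09222845]
15.0917 [-0.41800757  0.44076313 -1.15420211]
side plate 678 ((544.084228515625, -266.9981994628906), (149.84713745117188, 15.518138885498047), 2.4405369758605957) [[0.47, -0.273, 0.075], [0.542, -0.267, 0.098], [0.617, -0.26, 0.12]]
side box 1313 ((544.99609375, -307.66326904296875), (221.4521484375, 131.08079528808594), 2.7948873043060303) [[0.434, -0.375, 0.05], [0.545, -0.285, 0.059], [0.655, -0.243, 0.069]]
wrist plate 1449 ((545.2191162109375, -264.56182861328125), (149.04127502441406, 9.890804290771484), 2.5858266353607178) [[0.474, -0.27, 0.106], [0.549, -0.264, 0.12], [0.617, -0.258, 0.122]]
wrist box 4704 ((546.0492553710938, -307.0401916503906), (220.58322143554688, 125.40048217773438), 2.6686055660247803) [[0.436, -0.371, 0.051], [0.565, -0.287, 0.064], [0.657, -0.241, 0.066]]
```

View pics/placed.png

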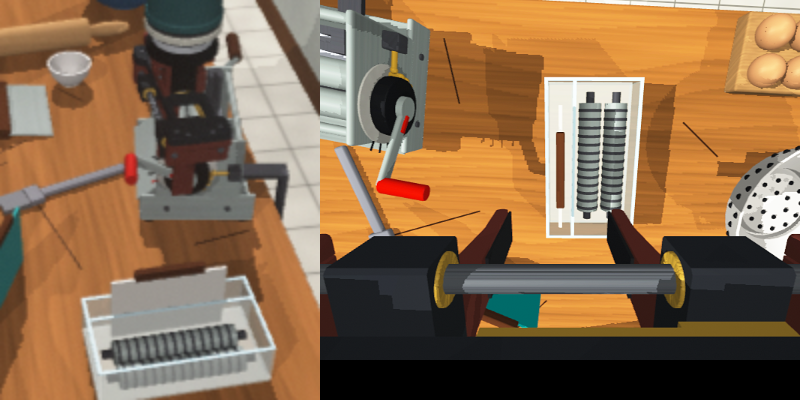

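The plate is standing upright in the narrow compartment: its grip is at (560,170) in the wrist half of the picture, and the box hasn't moved. Now I'll shut the fingers and press the lever.

```bash

python3 - <<'E'
from h import *
Y=-.145; O=np.array([.6434,.0327]); p=O+R2(Y)@[-.105,-.150]; q=down(Y); print(p)
move_gripper(0)
move_ptp([*p,.26],q); print(current_position(),current_clock())
servo_line([*p,.175],q,rate=.12)
f0=current_force()
print(servo_line([*p,.145],q,rate=.05,contact_N=2.5),current_position(),current_force()-f0)
for z in(.137,.124,.111,.098,.085,.078):
    r=servo_line([*p,z],q,rate=.06,contact_N=25); print(z,r,current_position().round(4),(current_force()-f0).round(2))
print(current_clock())
a=[]
for n in("side","wrist"):
    c=capture(n); a.append(c["image"])
cv2.imwrite("pics/press.png",np.hstack([cv2.resize(a[0][160:360,280:440],(320,400)),cv2.copyMakeBorder(cv2.resize(a[1],(480,360)),0,40,0,0,0)]))
E
```

```text
[ 0.51782802 -0.10055418]
[ 0.5181086  -0.10095407  0.26011613] 17.2333
False [ 0.51789482 -0.10056355  0.1449525 ] [-0.11108998 -1.08202567  0.45693732]
0.137 False [ 0.5174 -0.1004  0.1366] [ 0.35 -0.96  0.62]
0.124 False [ 0.5155 -0.1004  0.1233] [-5.22 -1.19  7.56]
0.111 False [ 0.5175 -0.1004  0.1107] [-1.71 -0.11  2.88]
0.098 False [ 0.5175 -0.1006  0.0983] [-3.25  0.58  7.53]
0.085 False [ 0.5176 -0.1006  0.0852] [-3.03 -0.78  5.41]
0.078 False [ 0.5186 -0.1007  0.0785] [-2.39 -0.11  6.11]
20.8583
```

View pics/press.png

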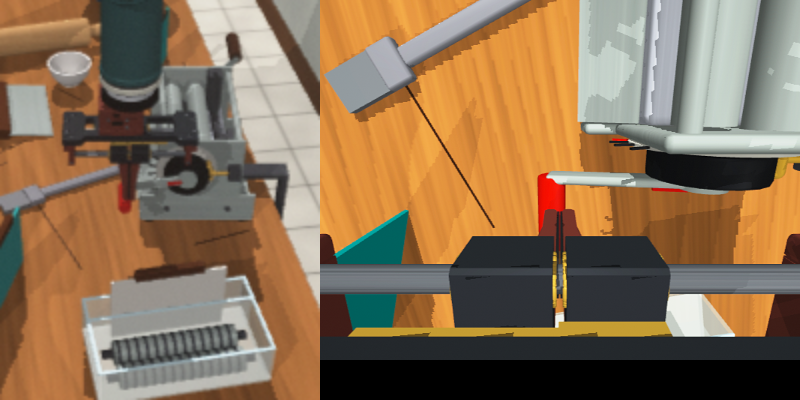

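The red bar is under the fingertips (wrist half, (550,200)), and the force pattern shows the humps going by. Now I'll press on to the end stop.

```bash

python3 - <<'E'
from h import *
Y=-.145; O=np.array([.6434,.0327]); p=O+R2(Y)@[-.105,-.150]; q=down(Y)
for z in(.0765,.075,.0735,.072,.0705,.069,.0675):
    r=servo_line([*p,z],q,rate=.03,contact_N=25); F=current_force()
    print(z,r,current_position().round(4),F.round(2))
    if F[2]>14: break
sleep(.5); print(current_force(),current_position(),current_clock())
for n in("side","wrist","top"):
    c=capture(n); P,u,v=cloud(c); im=c["image"][v,u].astype(int)
    red=(im[:,2]>110)&(im[:,1]<60)&(im[:,0]<60)&(abs(P[:,0]-.525)<.04)&(abs(P[:,1]+.1)<.05)&(P[:,2]>.04)&(P[:,2]<.17)
    if red.sum()>3: print(n,red.sum(),P[red].mean(0).round(4),np.percentile(P[red],[2,98],axis=0).round(4).tolist())
    if n=="wrist": cv2.imwrite("pics/end.png",c["image"][150:,60:][:330,:580])
E
```

```text
0.0765 False [ 0.5187 -0.1008  0.0774] [-2.97 -0.15  6.95]
0.075 False [ 0.5188 -0.1008  0.076 ] [-3.07 -0.29  8.74]
0.0735 False [ 0.5189 -0.1008  0.0746] [-3.11  0.53  8.66]
0.072 False [ 0.519  -0.1008  0.0732] [-1.62  0.14  7.33]
0.0705 False [ 0.5192 -0.1009  0.0717] [-1.68  1.    8.74]
0.069 False [ 0.5194 -0.1009  0.0702] [-2.35  0.89  8.54]
0.0675 False [ 0.5195 -0.1009  0.0687] [-1.29  0.87  8.81]
[-1.94007128  1.01923967  7.89242249] [ 0.51957018 -0.10092231  0.06879108] 23.2083
side 48 [ 0.5106 -0.1084  0.0863] [[0.5041, -0.1224, 0.0746], [0.5181, -0.0787, 0.1161]]
wrist 2814 [ 0.5203 -0.0847  0.1017] [[0.5099, -0.0952, 0.0857], [0.5306, -0.0688, 0.1311]]
```

View pics/end.png

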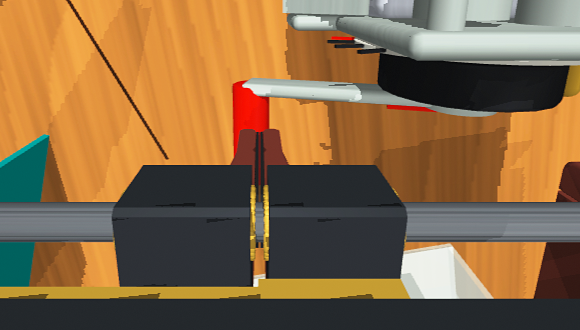

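```bash

python3 - <<'E'
from h import *
print(current_finger_gap())
for n in("wrist","side"):
    c=capture(n); P,u,v=cloud(c); im=c["image"][v,u].astype(int)
    red=(im[:,2]>180)&(im[:,1]<70)&(im[:,0]<70)&(abs(P[:,0]-.525)<.04)&(abs(P[:,1]+.1)<.06)&(P[:,2]>.03)&(P[:,2]<.17)
    Q=P[red]; 
    M=(Q[:,:2]-[.6434,.0327])@R2(-.145)   # machine frame
    print(n,len(Q)); 
    if len(Q)<5: continue
    for lo in np.arange(-.18,-.11,.01):
        k=(M[:,1]>lo)&(M[:,1]<=lo+.01)
        if k.sum()>3: print(round(lo,3),k.sum(),"x",np.percentile(M[k,0],[2,50,98]).round(4),"z",np.percentile(Q[k,2],[2,50,98]).round(4))
    if n=="side": cv2.imwrite("pics/end_s.png",cv2.resize(c["image"][200:290,310:430],None,fx=6,fy=6,interpolation=cv2.INTER_CUBIC))
E
```

```text
0.0005583132275576586
wrist 1492
-0.16 18 x [-0.1147 -0.1146 -0.1135] z [0.0865 0.0875 0.0893]
-0.15 95 x [-0.1145 -0.1134 -0.1019] z [0.0864 0.0888 0.0916]
-0.14 651 x [-0.1147 -0.1066 -0.0991] z [0.0868 0.0916 0.0935]
-0.13 619 x [-0.1146 -0.1079 -0.0993] z [0.0871 0.0917 0.0936]
-0.12 81 x [-0.1146 -0.1115 -0.1074] z [0.0796 0.0876 0.0929]
side 1
```

The wrist depth puts the bar's centre at z≈0.084, so the dial is at about 0.68, before the third crest. Yet the TCP reads 0.069, which is below the bar's top. I'll check from the side where the fingers actually touch before pressing further.

```bash

python3 - <<'E'
from h import *
c=capture("side"); cv2.imwrite("pics/end_s.png",cv2.resize(c["image"][205:285,310:420],None,fx=7,fy=7,interpolation=cv2.INTER_CUBIC))
K=c["intrinsics"]
def px(X): x=c["R"]@X+c["t"]; return ((K@x)[:2]/x[2]-[310,205])*7
print("tcp",px(current_position()))
O=np.array([.6434,.0327]); 
for j in(.68,.9):
  for y in(-.12,-.17): 
    m=O+R2(-.145)@[-.02-.09*np.cos(.45-j),y]; print(j,y,px(np.array([*m,.105+.09*np.sin(.45-j)])))
for n in("side","wrist"):
    c=capture(n) ;P,u,v=cloud(c); M=(P[:,:2]-O)@R2(-.145)
    k=(abs(M[:,0]+.105)<.022)&(M[:,1]<-.138)&(M[:,1]>-.175)&(P[:,2]>.03)&(P[:,2]<.15)
    for lo in np.arange(.05,.15,.01):
        q=k&(P[:,2]>lo)&(P[:,2]<=lo+.01)
        if q.sum()>2: print(n,round(lo,2),q.sum(),"x",np.percentile(M[q,0],[2,98]).round(4),"y",np.percentile(M[q,1],[2,98]).round(4),c["image"][v[q],u[q]].mean(0).round())
E
```

```text
tcp [241.12018553 423.44351334]
0.68 -0.12 [229.6078442  345.91567964]
0.68 -0.17 [231.58777376 427.78456923]
0.9 -0.12 [244.94299907 379.94517362]
0.9 -0.17 [247.36108792 462.10388398]
side 0.07 8 x [-0.113 -0.102] y [-0.1717 -0.1653] [ 35.  51. 144.]
side 0.08 34 x [-0.1162 -0.0994] y [-0.1715 -0.1426] [ 32.  42. 141.]
side 0.09 21 x [-0.1134 -0.0967] y [-0.1708 -0.1399] [ 33.  40. 100.]
side 0.1 14 x [-0.1108 -0.0968] y [-0.1654 -0.1578] [35. 41. 71.]
side 0.11 21 x [-0.1125 -0.0954] y [-0.1645 -0.1557] [37. 43. 70.]
side 0.12 19 x [-0.1138 -0.0944] y [-0.1649 -0.1595] [38. 43. 75.]
side 0.13 27 x [-0.1152 -0.092 ] y [-0.1646 -0.1592] [42. 48. 76.]
side 0.14 30 x [-0.1167 -0.0923] y [-0.1645 -0.1478] [36. 42. 70.]
wrist 0.08 139 x [-0.115  -0.0976] y [-0.1536 -0.1381] [  9.  20. 212.]
wrist 0.09 383 x [-0.1125 -0.0941] y [-0.1653 -0.1381] [ 30.  38. 134.]
wrist 0.1 359 x [-0.111  -0.0935] y [-0.1562 -0.1382] [ 40.  50. 108.]
wrist 0.11 400 x [-0.111  -0.0934] y [-0.1403 -0.1381] [ 40.  50. 106.]
wrist 0.12 547 x [-0.1118 -0.0928] y [-0.1405 -0.1382] [ 40.  49. 105.]
wrist 0.13 221 x [-0.1117 -0.0932] y [-0.1405 -0.1381] [38. 43. 81.]
wrist 0.14 189 x [-0.1046 -0.1002] y [-0.1595 -0.1383] [39. 47. 62.]
```

View pics/end_s.png

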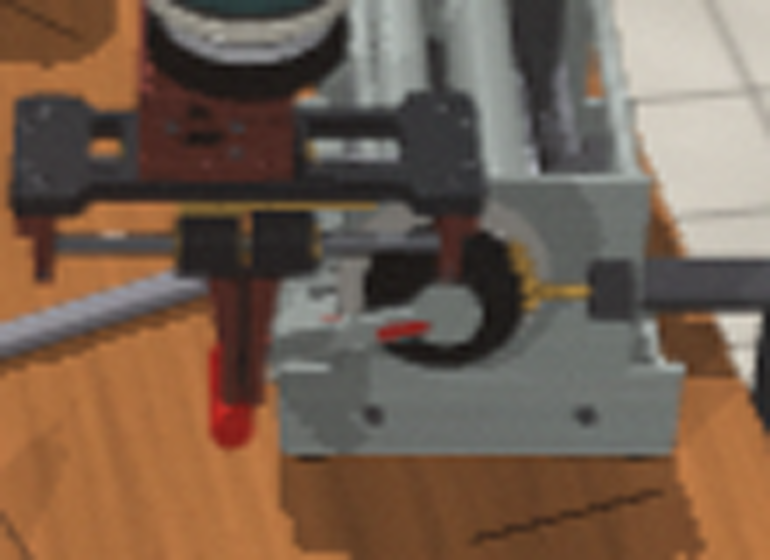

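The fingertips are squarely on top of the bar, which is at j≈0.68 (crop (232,425)). The tips sit about 20 mm higher than the reported TCP, so I need another ~18 mm down. First I'll check the gripper body's clearance to the dial beneath it.

```bash

python3 - <<'E'
from h import *
O=np.array([.6434,.0327]); print(current_force(),current_position())
for n in("side","wrist","top"):
    c=capture(n) ;P,u,v=cloud(c); M=(P[:,:2]-O)@R2(-.145)
    k=(M[:,0]>-.07)&(M[:,0]<.03)&(M[:,1]<-.095)&(M[:,1]>-.2)&(P[:,2]>.08)&(P[:,2]<.25)
    for lo in np.arange(.08,.25,.01):
        q=k&(P[:,2]>lo)&(P[:,2]<=lo+.01)
        if q.sum()>2: print(n,round(lo,2),q.sum(),"x",np.percentile(M[q,0],[5,95]).round(3),"y",np.percentile(M[q,1],[2,50,98]).round(3),c["image"][v[q],u[q]].mean(0).round())
E
```

```text
[-0.83386967  0.68316096  8.23475264] [ 0.51958892 -0.10093524  0.06878661]
side 0.08 53 x [-0.064  0.025] y [-0.124 -0.118 -0.096] [60. 63. 65.]
side 0.09 71 x [-0.067  0.01 ] y [-0.128 -0.121 -0.098] [80. 84. 90.]
side 0.1 122 x [-0.062  0.025] y [-0.128 -0.12  -0.097] [80. 89. 98.]
side 0.11 112 x [-0.058  0.024] y [-0.127 -0.117 -0.096] [62. 68. 70.]
side 0.12 97 x [-0.046  0.027] y [-0.121 -0.113 -0.096] [54. 62. 67.]
side 0.13 78 x [-0.059  0.023] y [-0.121 -0.1   -0.096] [79. 82. 84.]
side 0.14 40 x [-0.043  0.027] y [-0.101 -0.098 -0.096] [95. 99. 96.]
side 0.15 19 x [-0.004  0.03 ] y [-0.102 -0.097 -0.095] [113. 116. 112.]
side 0.17 7 x [-0.031 -0.025] y [-0.184 -0.183 -0.168] [40. 43. 63.]
side 0.18 67 x [-0.068 -0.028] y [-0.186 -0.176 -0.123] [78. 77. 81.]
side 0.19 22 x [-0.06  -0.018] y [-0.186 -0.182 -0.145] [50. 56. 78.]
side 0.2 73 x [-0.067 -0.019] y [-0.185 -0.174 -0.13 ] [44. 46. 52.]
side 0.21 220 x [-0.063 -0.018] y [-0.184 -0.154 -0.119] [57. 55. 55.]
wrist 0.08 97 x [-0.069 -0.06 ] y [-0.117 -0.097 -0.095] [ 43.  54. 192.]
wrist 0.09 318 x [-0.069 -0.051] y [-
[... 285 characters left out ...]
-0.003] y [-0.116 -0.108 -0.101] [25. 23. 22.]
wrist 0.14 437 x [-0.061 -0.012] y [-0.112 -0.098 -0.095] [131. 139. 139.]
wrist 0.15 1086 x [-0.059 -0.017] y [-0.098 -0.096 -0.095] [119. 126. 119.]
wrist 0.17 2104 x [-0.031 -0.029] y [-0.155 -0.141 -0.118] [25. 31. 66.]
wrist 0.18 4468 x [-0.068 -0.029] y [-0.148 -0.123 -0.121] [94. 91. 92.]
wrist 0.19 2740 x [-0.068 -0.04 ] y [-0.127 -0.125 -0.122] [126. 121. 115.]
wrist 0.2 2353 x [-0.069 -0.054] y [-0.128 -0.127 -0.126] [43. 39. 35.]
wrist 0.21 888 x [-0.069 -0.056] y [-0.128 -0.127 -0.126] [43. 39. 35.]
top 0.1 6 x [0.02  0.029] y [-0.108 -0.105 -0.105] [ 55.  97. 123.]
top 0.15 3 x [0.025 0.03 ] y [-0.096 -0.096 -0.096] [141. 145. 141.]
```

The body bottom is at ≈0.17 and the dial top at ≈0.14, so a further 20 mm clears it. Pressing on to the stop.

```bash

python3 - <<'E'
from h import *
Y=-.145; O=np.array([.6434,.0327]); p=O+R2(Y)@[-.104,-.150]; q=down(Y)
for z in [.064,.060,.057,.055,.0535,.052,.0505,.049,.0475,.046,.0445,.043,.0415,.040]:
    r=servo_line([*p,z],q,rate=.03,contact_N=25); F=current_force()
    print(z,r,current_position().round(4),F.round(2))
    if F[2]>17: break
sleep(.5); print(current_force(),current_position(),current_clock())
for n in("wrist","side"):
    c=capture(n); P,u,v=cloud(c); im=c["image"][v,u].astype(int); M=(P[:,:2]-O)@R2(Y)
    t=180 if n=="wrist" else 120
    red=(im[:,2]>t)&(im[:,1]<70)&(im[:,0]<70)&(abs(M[:,0]+.104)<.03)&(M[:,1]<-.122)&(M[:,1]>-.18)&(P[:,2]>.03)&(P[:,2]<.17)
    if red.sum()>3: print(n,red.sum(),"x",np.percentile(M[red,0],[2,50,98]).round(4),"z",np.percentile(P[red,2],[2,50,98]).round(4))
    bx=(abs(P[:,0]-.546)<.14)&(abs(P[:,1]+.307)<.09)&(P[:,2]>.05)&(P[:,2]<.07)
    print(n,cv2.minAreaRect((P[bx][:,:2]*1000).astype(np.float32)))
    if n=="side": cv2.imwrite("pics/end2.png",cv2.resize(c["image"][190:380,290:430],None,fx=4,fy=3.15,interpolation=cv2.INTER_CUBIC))
E
```

```text
0.064 False [ 0.5203 -0.101   0.065 ] [-0.81  1.49  7.35]
0.06 False [ 0.5212 -0.1012  0.0612] [0.05 0.3  7.24]
0.057 False [ 0.522  -0.1013  0.0585] [0.5  0.05 7.47]
0.055 False [ 0.5225 -0.1014  0.0567] [0.99 1.25 7.12]
0.0535 False [ 0.523  -0.1014  0.0553] [2.33 1.92 8.09]
0.052 False [ 0.5234 -0.1015  0.054 ] [2.42 2.36 9.33]
0.0505 False [ 0.5239 -0.1016  0.0527] [ 3.09  1.19 10.54]
0.049 False [ 0.5242 -0.1016  0.0521] [ 2.04  2.37 17.69]
[ 1.47285307  1.46848837 17.49199016] [ 0.52415071 -0.10164616  0.05204793] 26.3167
wrist 1187 x [-0.1086 -0.1011 -0.0931] z [0.0695 0.0749 0.0768]
wrist ((0.0, 0.0), (0.0, 0.0), 0.0)
side 42 x [-0.1103 -0.1048 -0.0958] z [0.0588 0.0677 0.0762]
side ((544.8389892578125, -308.000244140625), (220.6371307373047, 129.9903564453125), 2.739109516143799)
```

View pics/end2.png

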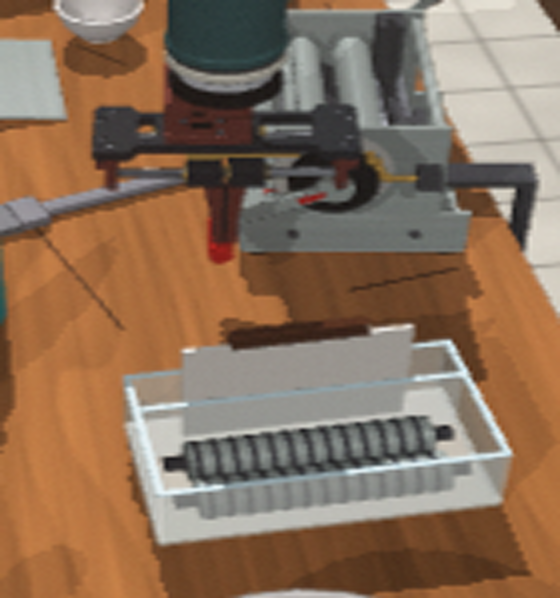

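The end stop is reached: the force jumped to 17.5 N and is steady, and the bar's top is at z≈0.075–0.077 with its centre at x≈-0.101, which matches j = 0.9. The plate is still standing in the box.

```bash
python3 -c "
from h import *
print(current_force(),current_clock()); close_job()"
```

```text
[ 1.82869492  2.91726661 17.75866159] 26.4167
the job is handed in; nothing more can be done
```

The job is done and handed in at 26.4 s, with the lever still held down at its end stop.

- **Plate:** I drew the white feed plate straight up out of the slots by its brown grip. It now stands upright in the box's empty narrow compartment. The last side picture shows it still there, and the box fit matches its starting position to within about 1 mm.
- **Lever:** I pressed the red grip down with the shut fingers, past the first two clicks to the end stop. The push rose sharply to about 17.5 N there and stayed steady. The camera shows the bar's top at about 75–77 mm, where the third click should put it (75 mm).
- **Disagreement:** while pressing, the reported tool-tip height read about 20 mm lower than where the cameras showed the fingertips. I relied on the cameras and the force. My first press therefore stopped short, at about 0.68 rad, so I checked the clearance to the dial and then pressed on.
- **Not checked:** I didn't measure the bystander items again at the end. I saw no contact with any of them in the pictures or forces.

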